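Hen's egg to the egg cup, then lift the egg rack out of the steamer

TASK

The eggs in the steamer are done. One full-size hen's egg sits among three small bantam eggs in the wire rack: pick it out and stand it in the green egg cup, leaving the small eggs alone. Then take the rack by its black grip, lift it straight up out of the steamer with the three small eggs still standing in it, and finish while holding it, level and still, about 10 cm above where it sat and over the steamer, so that it can drip off; do not put it down or let go, and leave the other things on the worktop where they are.

Things in the scene. Friction and masses are not known exactly. Their poses are not given: they have to be found in the camera images.
- steamer: electric egg steamer base, fixed: a cream drum 198 mm across (230 mm over its two side ears), 61 mm high, black dial towards the robot. Origin: centre of its underside, z up. Its top is a round recess 188 mm across, rim 61 mm and steel floor 44 mm above the origin; the rack stands on that floor with 3 mm of play all round.
- rack: loose round steel wire egg rack, 181 mm across, about 0.2 kg. Origin: underside of its feet, on its axis, z up. Wires 18 mm above the origin: an outer hoop and four ring seats 66 mm from the axis at 0, 90, 180, 270 degrees from its x, an egg in each; nothing but the hoop lies between neighbouring seats. A central post carries a black grip, top 97 mm above the origin.
- rack_grip (a point): centre of the rack's black grip, 83.5 mm above the rack's origin, on its vertical axis, with the rack's axes. The grip is a rounded flat block: 38 mm long along its x, 14 mm thick along its y, 27 mm high; pinch it across y.
- hen_egg: the full-size egg, brown, 44 mm across and 57 mm long, about 60 g, standing blunt end up. Origin: its lower (pointed) tip; z along its length, up; its widest part is 31 mm above the origin. In a rack seat its origin is 10 mm above the rack's origin and its top 67 mm above it.
- small_egg_1: small bantam egg, light brown, 35 mm across and 43 mm long, about 30 g, standing blunt end up in a seat of the rack; its top is 51 mm above the rack's origin. Origin: its lower tip (8 mm above the rack's origin); z along its length, up.
- small_egg_2: small bantam egg, light brown, 35 mm across and 43 mm long, about 30 g, standing blunt end up in a seat of the rack; its top is 51 mm above the rack's origin. Origin: its lower tip (8 mm above the rack's origin); z along its length, up.
- small_egg_3: small bantam egg, light brown, 35 mm across and 43 mm long, about 30 g, standing blunt end up in a seat of the rack; its top is 51 mm above the rack's origin. Origin: its lower tip (8 mm above the rack's origin); z along its length, up.
- egg_cup_green: green egg cup, loose, 46 mm across and 60 mm high, 0.08 kg, round on a foot. Origin: centre of its underside, z up. The mouth is about 40 mm across, so the hen's egg sits in it with its lower tip 43 mm above the cup's origin and its widest part about 14 mm above the rim.
- egg_cup_blue: blue egg cup, 46 mm across and 60 mm high; a bystander. Origin: centre of its underside.
- pepper_mill: dark brown wooden mill, 58 mm across and 170 mm high; a bystander. Origin: centre of its underside.

How it is judged:
On the way, in this order (a step that is already met when the one before it is completed fails the run):
1. the hen's egg stands in the green egg cup, let go, while the rack with the small eggs still sits in the steamer (horizontal distance between hen_egg and egg_cup_green below 0.018 m and z of hen_egg in the frame of egg_cup_green between 0.03 and 0.058 m and angle between each of hen_egg, small_egg_1, small_egg_2, small_egg_3's own z axis and vertical below 0.5 rad and angle between egg_cup_green's own z axis and vertical below 0.12 rad and height (world z) of egg_cup_green below 0.012 m and contact force between hen_egg and the arm below 0.05 N and contact force between hen_egg and the fingers below 0.05 N and z of rack in the frame of steamer below 0.055 m and z of small_egg_1 in the frame of rack between 0.001 and 0.018 m and horizontal distance between small_egg_1 and rack between 0.052 and 0.08 m and z of small_egg_2 in the frame of rack between 0.001 and 0.018 m and horizontal distance between small_egg_2 and rack between 0.052 and 0.08 m and z of small_egg_3 in the frame of rack between 0.001 and 0.018 m and horizontal distance between small_egg_3 and rack between 0.052 and 0.08 m), for 0.3 s.
2. the rack is lifted by the gripper at least 6 cm, clear of the steamer, small eggs in their seats (z of rack in the frame of steamer above 0.104 m and contact force between rack and the fingers above 1 N and contact force between rack and steamer below 0.02 N and z of small_egg_1 in the frame of rack between 0.001 and 0.018 m and horizontal distance between small_egg_1 and rack between 0.052 and 0.08 m and angle between each of small_egg_1, small_egg_2, small_egg_3's own z axis and vertical below 0.5 rad and z of small_egg_2 in the frame of rack between 0.001 and 0.018 m and horizontal distance between small_egg_2 and rack between 0.052 and 0.08 m and z of small_egg_3 in the frame of rack between 0.001 and 0.018 m and horizontal distance between small_egg_3 and rack between 0.052 and 0.08 m), for 0.2 s.
At the end, for the whole second after the job is handed in: Rack held by the gripper alone, feet 6-15 cm above their start, centre within 4 cm of the steamer's, tilt under 0.08 rad, still; small eggs standing in its seats; hen's egg released, standing in the upright green cup (within 18 mm of its axis, lean under 0.5 rad); bystanders upright, within 3 cm (all of step 2 and horizontal distance between hen_egg and egg_cup_green below 0.018 m and z of hen_egg in the frame of egg_cup_green between 0.03 and 0.058 m and angle between hen_egg's own z axis and vertical below 0.5 rad and angle between egg_cup_green's own z axis and vertical below 0.12 rad and height (world z) of egg_cup_green below 0.012 m and contact force between hen_egg and the arm below 0.05 N and contact force between hen_egg and the fingers below 0.05 N and z of rack in the frame of steamer below 0.194 m and horizontal distance between rack and steamer below 0.04 m and angle between rack's own z axis and vertical below 0.08 rad and linear speed of rack below 0.02 m/s and angular speed of rack below 0.15 rad/s and distance of each of egg_cup_blue, pepper_mill from where it was at the start of the episode below 0.03 m and angle between each of egg_cup_blue, pepper_mill's own z axis and vertical below 0.15 rad); the arm keeps its last pose, push and grip.
It fails at once if a small egg is gripped or knocked by the robot (over 8 N) (contact force between any of small_egg_1, small_egg_2, small_egg_3 and the fingers above 8 N or contact force between any of small_egg_1, small_egg_2, small_egg_3 and the arm above 8 N).
It fails at once if a bystander (blue egg cup, pepper mill) is shifted by more than 3 cm (distance of any of egg_cup_blue, pepper_mill from where it was at the start of the episode above 0.03 m).
It fails at once if an egg falls (drops below the level of the steamer's floor or the cup's bowl) (height (world z) of any of small_egg_1, small_egg_2, small_egg_3, hen_egg below 0.02 m).
It also fails if it takes over 58 s, if anything falls off the work surface, if the arm or the gripper's body presses on something with over 40 N, if the wrist force passes 120 N, or if a joint passes its speed limit or range.

ROBOT

A 7-joint arm with a two-finger parallel gripper is mounted at the origin on a cart in front of the work surface, level with it; the furniture and walls round the work are solid. World frame = base frame: x ahead of the robot, y to its left, z up, the work surface at z = 0. Lengths are in m, angles in rad, forces in N, time in s.
With the tool pointing down it reaches from about 0.35 to 0.9 m from the base axis. Payload 8.1 kg.
Tool frame: the origin (TCP) lies at the centre of the arm's flange, where the gripper is bolted on; the fingertips stand 178 mm ahead of it and the grasp point (between the pads) lies 159 mm ahead of it; z points along the fingers, y is the line along which they close (so a half turn about z gives the same grasp; the last joint's range is limited). The gripper opens to 92 mm and grips with 3 to 60 N. Pads are 19 mm wide; open, the fingers measure 130 mm over their backs; the gripper's body (75 mm by 190 mm) begins 47 mm behind the grasp point.
Start: joints at [-1.415, 0.434, 0.025, 1.573, -0.012, 1.134, -0.075], TCP at [0.16, 0.604, 0.405] pointing down, gripper open.
Joint ranges: [-2.62, 2.62], [-0.44, 2.09], [-1.27, 1.32], [0.08, 2.57], [-1.32, 4.46], [0.12, 2], [-2.74, 2.74]. Speed limits (rad/s): [2.22, 2.22, 3.01, 3.01, 3.14, 3.14, 3.14].

INTERFACE

Orientations are given as a rotation vector (axis times angle).
In Python, from cell import arm gives the robot as it stands. The module is installed in compiled form; this text tells all that it offers.
- The arm moves only by the shell command python3 -m inch 'ROWS' [FORCE]. ROWS is text: rows parted by semicolons, each of 5 numbers parted by spaces: the shift along the tool's x, y, z in m, then the turn about the tool's z in rad, then the finger opening in m, from 0 to 0.0918. In form: x y z roll fingers; .... A call has 1 to 5 rows; each row is the pose to reach, as a shift and turn from the pose commanded when the call began, along the tool's axes at that moment; what a row does not reach only later rows make up. A row lasts 1/10 s, in which the tool goes at most 50 mm and 8.59 degrees, less where a joint would pass 70% of its speed; a pose out of reach is approached as far as the arm can. A call with a gripper value outside its range is refused whole. The fingers move at their own pace and stop on an object; FORCE is the grip in N (left out, the last holds). Time passes only in rows, so rows that repeat a pose let the fingers close. It gives the time, the measured TCP pose, the force, the opening and the grip force at its end, in the units of the state.
- arm.observe(): the state, without advancing time (a new reading comes with each control period).
- arm.get_image(name): name is "scene" or "side" or "wrist"; returns the picture (420x560x3 uint8, red, green, blue); there is no depth.
- arm.get_calibration(name): a dict with "intrinsics" (3x3 intrinsics, pixels), "pose" (4x4, takes a point from camera to world coordinates). Camera axes: x right, y up, looking along -z (the intrinsics and any distortion apply to the point x, -y, -z); pixel columns grow to the right and rows downward; lengths in m; the calibration is good to about 2 mm. A picture is of the moment at which its call begins: read the wrist's pose just before it. get_calibration takes no time and is no camera call; for the wrist camera it gives the pose at the moment of the call.
- arm.sign_off(): hands the job in; it is judged then, once.
Trained networks look in the newest picture that a camera, given by its name, has taken for a name from the list of things; names that differ only in an ending like _2 or _b are one class to them, and where a whole thing is asked for, a point or a joint stands for the part that bears it (a point fixed in the world has none). Each returns a list of dicts, best first, with "conf" (0 to 1); they miss things now and then, are a little off and sometimes report something else, mostly with a low value. They report only what shows in the picture. A call takes as long as a camera call.
- arm.look_for(camera, query): "point" ([row, column] in pixels, amid what is visible of it).
- arm.silhouettes(camera, query): "region" (420x560 bool, what is visible of it) and "point" ([row, column] in pixels, amid what is visible of it).
- arm.place_of(camera, query): "point" ([row, column] in pixels: a listed point, or the origin of a listed thing).
The state is a dict: "clock": time; "joints": joint angles; "dq": joint speeds; "joint_efforts": joint torques, N m; "position": TCP position; "ee_rot": TCP orientation; "force": force on the tool from outside, world axes, zero at the start; "ft_torque": the same for the moment, N m; "width": opening from 0.0 (shut) to 1.0 (fully open); "gripper_force": force on a finger pad.
Only numpy, scipy, OpenCV 4.12 (cv2) and the standard library are available. Lean on these libraries where they do the work, as an engineer would, in place of code of your own. Each camera call takes 0.05 s, during which the arm holds its last target. There are 200 camera calls.

## Working session

There is one attempt and no reset: what is moved stays moved. The work goes in short steps, Python scripts to look and compute and a shell command to move; the robot and the scene stay as the last step left them, time stands still between calls to the robot, and variables do not carry over. Pictures are saved under pics/ and viewed, at most 14 in all, crops included, and the job is handed in when it is done.

```bash
mkdir -p pics; cat > h.py <<'E'
import numpy as np, cv2
from cell import arm
from scipy.spatial.transform import Rotation as R
def ray(cam,pt,cal=None):
    c=cal or arm.get_calibration(cam);K=np.array(c["intrinsics"]);P=np.array(c["pose"])
    d=np.linalg.inv(K)@[pt[1],pt[0],1]; d=P[:3,:3]@[d[0],-d[1],-d[2]]
    return P[:3,3],d/np.linalg.norm(d)
def onz(cam,pt,z):
    o,d=ray(cam,pt);return o+d*(z-o[2])/d[2]
def tri(rs):
    A=sum(np.eye(3)-np.outer(d,d) for o,d in rs);b=sum((np.eye(3)-np.outer(d,d))@o for o,d in rs)
    return np.linalg.solve(A,b)
def proj(cam,p):
    c=arm.get_calibration(cam);K=np.array(c["intrinsics"]);P=np.array(c["pose"])
    q=P[:3,:3].T@(np.array(p)-P[:3,3]);q=K@[q[0],-q[1],-q[2]];return q[:2]/q[2]
E
python3 - <<'E'
from h import *
s=arm.observe();print(s)
im=[]
for c in("scene","side"):
    im=arm.get_image(c);cv2.imwrite(f"pics/{c}0.png",im[...,::-1])
    print(c,arm.get_calibration(c)["pose"][:3,3] if hasattr(arm.get_calibration(c)["pose"],'shape') else arm.get_calibration(c)["pose"])
    for n in("steamer","rack","rack_grip","hen_egg","small_egg_1","egg_cup_green","egg_cup_blue","pepper_mill"):
        for r in arm.place_of(c,n)[:4]: print(c,n,np.round(r["point"],1),round(r["conf"],2))
E
```

```text
{'clock': 0.0, 'joints': array([-1.41455177,  0.43522975,  0.02500093,  1.5740946 , -0.01161003,
        1.13397046, -0.07508319]), 'dq': array([-0.00126093,  0.00127546, -0.00023996,  0.0009805 ,  0.00093672,
        0.00025027,  0.00034602]), 'joint_efforts': array([ 9.61826336e-04, -6.67871904e+01,  9.86006297e-01, -3.14460218e+01,
       -6.02407311e-02,  4.29772201e-02,  1.88463505e-04]), 'position': array([0.15996219, 0.60395028, 0.40394183]), 'ee_rot': array([-4.05579120e-01, -3.11524428e+00,  2.44386804e-03]), 'force': array([-0.19891993, -0.12745739,  0.82675302]), 'ft_torque': array([ 0.04842838,  0.00840451, -0.01972536]), 'gripper_force': 0.0, 'width': 0.9964837611193461}
scene [ 0.25466243 -0.41100585  0.80186424]
scene steamer [298.9 312.6] 0.64
scene rack [286.6 312.7] 0.79
scene rack_grip [264.9 312. ] 0.62
scene hen_egg [273.7 281.2] 0.68
scene small_egg_1 [187.  219.2] 0.73
scene small_egg_1 [201.8 303.6] 0.71
scene small_egg_1 [259.2 321.3] 0.7
scene small_egg_1 [297.5 340.6] 0.68
scene egg_cup_green [184.7 217.5] 0.74
scene egg_cup_blue [221.5 243.6] 0.63
scene pepper_mill [202.8 305. ] 0.88
side [ 0.24698852 -0.91779639  0.72457832]
side steamer [289.4 280.9] 0.79
side rack [273.7 282.9] 0.96
side rack_grip [245.3 276.7] 0.83
side rack_grip [274.2 280.4] 0.65
side hen_egg [254.5 259. ] 0.57
side small_egg_1 [287.2 260.6] 0.81
side small_egg_1 [280.8 300.2] 0.78
side small_egg_1 [255.2 299.9] 0.65
side egg_cup_green [201.5 233.2] 0.65
side egg_cup_blue [233.2 239.4] 0.55
side pepper_mill [228.5 304.5] 0.87
```

View pics/scene0.png

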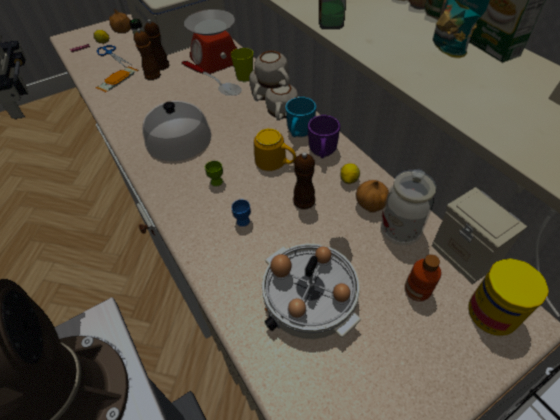

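View pics/side0.png

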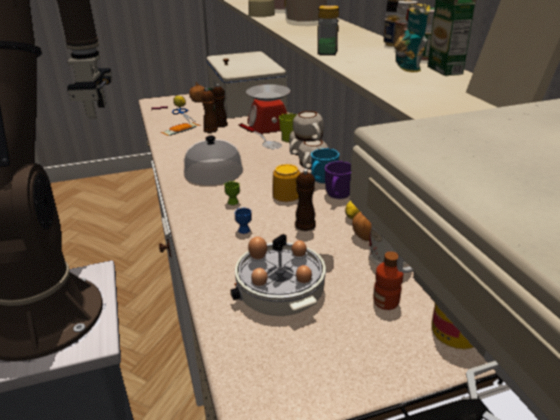

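```bash
python3 - <<'E'
from h import *
S={"steamer":([298.9,312.6],[289.4,280.9]),"rack":([286.6,312.7],[273.7,282.9]),"grip":([264.9,312],[245.3,276.7]),"hen":([273.7,281.2],[254.5,259]),"green":([184.7,217.5],[201.5,233.2]),"blue":([221.5,243.6],[233.2,239.4]),"mill":([202.8,305],[228.5,304.5])}
Z={"steamer":0,"rack":.044,"grip":.1275,"hen":.054,"green":0,"blue":0,"mill":0}
for n,(a,b) in S.items():
    print(n,np.round(tri([ray("scene",a),ray("side",b)]),3),np.round(onz("scene",a,Z[n]),3),np.round(onz("side",b,Z[n]),3))
for p in([259.2,321.3],[297.5,340.6]):print("small scene",np.round(onz("scene",p,.052),3))
for p in([287.2,260.6],[280.8,300.2],[255.2,299.9]):print("small side",np.round(onz("side",p,.052),3))
s=arm.observe();print(R.from_rotvec(s["ee_rot"]).as_matrix().round(3))
E
```

```text
steamer [ 0.504 -0.091  0.005] [ 0.507 -0.089  0.   ] [ 0.504 -0.086  0.   ]
rack [ 0.51  -0.082  0.04 ] [ 0.509 -0.084  0.044] [ 0.509 -0.087  0.044]
grip [ 0.505 -0.077  0.117] [ 0.507 -0.081  0.127] [ 0.494 -0.094  0.127]
hen [ 0.468 -0.034  0.068] [ 0.469 -0.027  0.054] [ 0.475 -0.014  0.054]
green [0.488 0.313 0.015] [0.491 0.327 0.   ] [0.494 0.34  0.   ]
blue [ 0.481  0.182 -0.007] [0.487 0.178 0.   ] [0.471 0.169 0.   ]
mill [ 0.649  0.148 -0.01 ] [0.648 0.142 0.   ] [0.641 0.132 0.   ]
small scene [ 0.56  -0.044  0.052]
small scene [ 0.539 -0.139  0.052]
small side [ 0.447 -0.124  0.052]
small side [ 0.533 -0.132  0.052]
small side [ 0.563 -0.045  0.052]
[[-0.967  0.256 -0.   ]
 [ 0.256  0.967  0.   ]
 [ 0.     0.    -1.   ]]
```

The scene picture shows the hen's egg at about (265,281), the grip at (265,311), the green cup at (173,215), the blue cup at (212,241) and the mill at (180,304). The side picture agrees, with the hen's egg at (247,257). I'll move over the rack now.

```bash
python3 -m inch '-0.02 -0.025 0 0 0.0918; -0.05 -0.06 0 0 0.0918; -0.08 -0.095 0 0 0.0918; -0.11 -0.13 0 0 0.0918; -0.14 -0.165 0 0 0.0918'
python3 -m inch '-0.03 -0.035 0 0 0.0918; -0.06 -0.07 0 0 0.0918; -0.09 -0.105 0 0 0.0918; -0.12 -0.14 0 0 0.0918; -0.15 -0.175 0 0 0.0918'
python3 -m inch '-0.03 -0.035 0 0 0.0918; -0.06 -0.07 0 0 0.0918; -0.09 -0.105 0 0 0.0918; -0.12 -0.14 0 0 0.0918; -0.15 -0.175 0 0 0.0918'
python3 -m inch '0 0 0 0.14 0.0918; 0 0 0 0.28 0.0918; 0 0 0 0.42 0.0918; 0 0 0 0.56 0.0918; 0 0 0 0.7 0.0918'
```

```text
clock: 1.4
position: [0.2536, 0.4071, 0.4049]
ee_rot: [0.405, 3.115, 0.001]
force: [1.5, 1.1, -0.4]
width: 1.002
gripper_force: 0.0
clock: 1.9
position: [0.3537, 0.1995, 0.4051]
ee_rot: [0.405, 3.115, 0.002]
force: [1.5, -0.4, 0.7]
width: 1.001
gripper_force: 0.0
clock: 2.4
position: [0.4539, -0.0081, 0.4051]
ee_rot: [0.405, 3.114, 0.001]
force: [1.2, -0.2, -0.9]
width: 0.999
gripper_force: 0.0
clock: 2.9
position: [0.4535, -0.0063, 0.4049]
ee_rot: [1.457, 2.783, 0.001]
force: [0.5, 0.4, 0.0]
width: 1.002
gripper_force: 0.0
```

```bash
cat > look.py <<'E'
from h import *
import sys
Z={"rack":.044,"rack_grip":.1275,"hen_egg":.054,"small_egg_1":.052,"egg_cup_green":0,"steamer":0}
im=arm.get_image("wrist");cv2.imwrite(f"pics/{sys.argv[1]}.png",im[...,::-1])
for n in sys.argv[2:]:
    for r in arm.place_of("wrist",n)[:4]: print("place",n,np.round(r["point"],1),round(r["conf"],2),onz("wrist",r["point"],Z[n]).round(4))
    if n!="rack_grip":
      for r in arm.look_for("wrist",n)[:4]: print("look",n,np.round(r["point"],1),round(r["conf"],2))
s=arm.observe();print(s["position"],s["ee_rot"],s["joints"].round(2),arm.get_calibration("wrist")["pose"].round(3).tolist())
E
python3 look.py w1 rack rack_grip hen_egg small_egg_1
```

```text
place rack [267.9 276.2] 0.8 [ 0.505  -0.0899  0.044 ]
look rack [265.7 277.8] 0.87
look rack [330.1 277.4] 0.4
place rack_grip [304.3 277.7] 0.92 [ 0.5038 -0.083   0.1275]
place hen_egg [214.9 278.9] 0.97 [ 0.4691 -0.0325  0.054 ]
place hen_egg [305.3 276.7] 0.2 [ 0.5307 -0.1243  0.054 ]
look hen_egg [221.6 278.7] 0.95
place small_egg_1 [314.5 277.2] 0.92 [ 0.5389 -0.1355  0.052 ]
place small_egg_1 [268.2 334.9] 0.84 [ 0.5574 -0.0484  0.052 ]
place small_egg_1 [265.3 219.3] 0.58 [ 0.4489 -0.1205  0.052 ]
look small_egg_1 [330.7 276.4] 0.97
look small_egg_1 [274.8 217. ] 0.95
look small_egg_1 [276.5 338. ] 0.6
[ 0.45346338 -0.00630961  0.40475503] [1.44634610e+00 2.78879266e+00 1.97681868e-04] [-0.6   0.15  0.58  2.   -0.1   1.01  0.64] [[0.817, -0.551, -0.167, 0.409], [0.576, 0.783, 0.236, 0.056], [0.0, -0.289, 0.957, 0.385], [0.0, 0.0, 0.0, 1.0]]
```

View pics/w1.png

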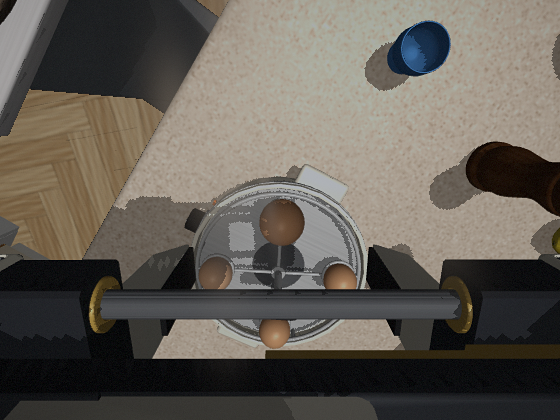

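The wrist view shows the hen's egg at (222,279) and the small eggs at (272,216), (278,340) and (332,275). That puts the rack centre at about (0.504, -0.084), yaw 34° and the egg at (0.468, -0.031).

```bash
python3 -m inch '-0.014 -0.001 0.01 0 0.0918; -0.0285 -0.0025 0.03 0 0.0918; -0.0285 -0.0025 0.05 0 0.0918; -0.0285 -0.0025 0.065 0 0.0918; -0.0285 -0.0025 0.07 0 0.0918'
python3 look.py w2 hen_egg small_egg_1
```

```text
clock: 3.8
position: [0.4674, -0.0311, 0.3334]
ee_rot: [-1.447, -2.786, 0.002]
force: [0.8, 0.2, -0.1]
width: 1.001
gripper_force: 0.0
place hen_egg [209.8 284.3] 0.86 [ 0.4711 -0.0325  0.054 ]
place small_egg_1 [278.7 352.5] 0.87 [ 0.5606 -0.0508  0.052 ]
place small_egg_1 [270.8 208.4] 0.69 [ 0.45   -0.1188  0.052 ]
look small_egg_1 [279.4 353.3] 0.96
look small_egg_1 [277.2 207.8] 0.58
look small_egg_1 [353.2 263.2] 0.49
[ 0.46812406 -0.03105386  0.33547222] [1.44808209e+00 2.78683314e+00 1.22724539e-03] [-0.51  0.28  0.57  2.06 -0.2   0.85  0.79] [[0.818, -0.55, -0.167, 0.423], [0.575, 0.784, 0.236, 0.031], [0.001, -0.289, 0.957, 0.316], [0.0, 0.0, 0.0, 1.0]]
```

View pics/w2.png

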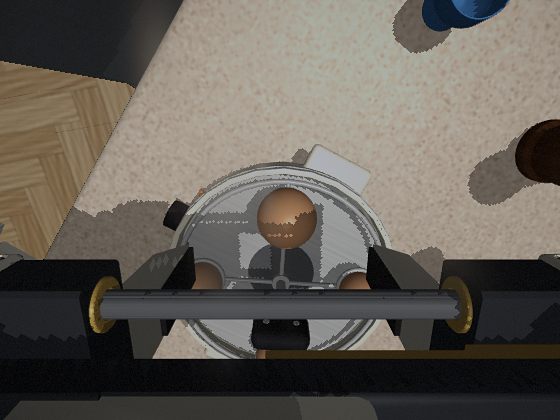

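The hen's egg at (218,287) is nearly centred between the fingers. The grip at (335,282) is long along the tool's y. I'll descend and grip lightly.

```bash
python3 -m inch '0 0.002 0.02 0 0.0918; 0 0.002 0.04 0 0.0918; 0 0.002 0.06 0 0.0918; 0 0.002 0.078 0 0.0918; 0 0.002 0.087 0 0.0918'
python3 -m inch '0 0 0 0 0.0918; 0 0 0 0 0.07; 0 0 0 0 0.055; 0 0 0 0 0.045; 0 0 0 0 0.036' 10
python3 -m inch '0 0 0 0 0.03; 0 0 0 0 0.03; 0 0 0 0 0.03; 0 0 0 0 0.03; 0 0 0 0 0.03' 10
```

```text
clock: 4.55
position: [0.4694, -0.0297, 0.2472]
ee_rot: [-1.448, -2.787, 0.0]
force: [0.1, 0.2, 0.1]
width: 1.002
gripper_force: 0.0
clock: 5.05
position: [0.4696, -0.0299, 0.2482]
ee_rot: [1.449, 2.787, 0.001]
force: [-0.8, -0.4, -0.7]
width: 0.705
gripper_force: 0.0
clock: 5.55
position: [0.4694, -0.03, 0.2477]
ee_rot: [-1.449, -2.787, 0.0]
force: [-0.1, -1.1, 0.5]
width: 0.469
gripper_force: 10.0
```

```bash
python3 -m inch '0 0 -0.01 0 0.03; 0 0 -0.04 0 0.03; 0 0 -0.08 0 0.03; 0 0 -0.12 0 0.03; 0 0 -0.16 0 0.03'
python3 -m inch '0.02 0.016 0 0 0.03; 0.05 0.04 0 0 0.03; 0.085 0.07 0 0 0.03; 0.11 0.09 0 0 0.03; 0.12 0.10 0 0 0.03'
python3 look.py w3 egg_cup_green
python3 -c "
from h import *
for p in ([150,177],[106,169],[152,145],[150,210],[150,268],[165,268]): print(p,onz('scene',p,.03))"
```

```text
clock: 6.05
position: [0.4689, -0.0302, 0.4098]
ee_rot: [-1.45, -2.787, 0.001]
force: [0.7, 0.8, -0.7]
width: 0.471
gripper_force: 10.0
clock: 6.55
position: [0.4819, 0.1291, 0.4081]
ee_rot: [-1.443, -2.79, -0.001]
force: [-0.7, -0.5, -0.7]
width: 0.472
gripper_force: 10.0
look egg_cup_green [ 18.4 416.4] 0.65
[0.48231415 0.12558842 0.40789109] [ 1.44782540e+00  2.78777926e+00 -1.08012260e-03] [-0.79  0.23  0.53  1.9  -0.13  1.04  0.41] [[0.818, -0.551, -0.166, 0.437], [0.575, 0.783, 0.237, 0.188], [-0.0, -0.289, 0.957, 0.388], [0.0, 0.0, 0.0, 1.0]]
[150, 177] [0.44837917 0.48210162 0.03      ]
[106, 169] [0.50925105 0.68457706 0.03      ]
[152, 145] [0.37116837 0.52561219 0.03      ]
[150, 210] [0.52460832 0.42931499 0.03      ]
[150, 268] [0.65778783 0.33709176 0.03      ]
[165, 268] [0.62683588 0.28659738 0.03      ]
```

View pics/w3.png

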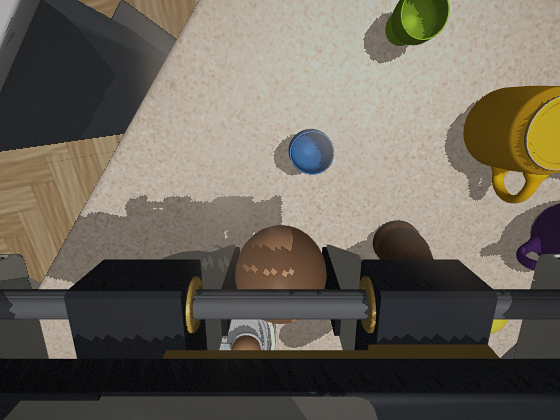

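The held egg is at (265,282) and the green cup at (18,416). I'll move nearer to measure the cup.

```bash
python3 -m inch '0.02 0.01 0 0 0.03; 0.045 0.03 0 0 0.03; 0.065 0.045 0 0 0.03; 0.08 0.055 0 0 0.03; 0.08 0.055 0 0 0.03'
python3 look.py w4 egg_cup_green
python3 - <<'E'
from h import *
for r in arm.silhouettes("wrist","egg_cup_green")[:1]:
    m=r["region"];ys,xs=np.where(m);print(ys.min(),ys.max(),xs.min(),xs.max(),ys.mean(),xs.mean())
E
```

```text
clock: 7.2
position: [0.4813, 0.2238, 0.4076]
ee_rot: [-1.447, -2.788, 0.0]
force: [-0.4, 0.1, 0.2]
width: 0.467
gripper_force: 10.0
place egg_cup_green [103.3 344.4] 0.64 [0.4921 0.3305 0.    ]
look egg_cup_green [101.3 358.2] 0.69
[0.48171244 0.2209135  0.40778392] [ 1.45204912e+00  2.78538231e+00 -1.32189728e-03] [-0.91  0.29  0.48  1.83 -0.15  1.06  0.24] [[0.82, -0.548, -0.165, 0.437], [0.573, 0.785, 0.238, 0.283], [-0.0, -0.29, 0.957, 0.388], [0.0, 0.0, 0.0, 1.0]]
78 126 331 379 102.40286624203821 355.843949044586
```

View pics/w4.png

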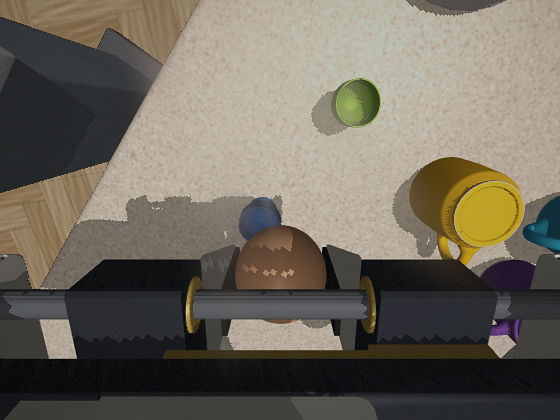

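The cup's mouth is centred at (102,358), seen almost straight into, and the held egg is at (275,281).

```bash
python3 - <<'E'
from h import *
for p in ([102,358],[102,356]): print("rim",onz("wrist",p,.06))
s=arm.observe();T=R.from_rotvec(s["ee_rot"]).as_matrix()
print("TCP",s["position"]);t=onz("wrist",[102,357.5],.06)
print("shift in tool to rim",T.T@(t-s["position"]))
# egg predicted outline for tool-x offset; widest 4mm below grasp point
for dx in(-.006,-.003,0,.003,.006):
    pts=[]
    for th in np.linspace(0,np.pi,40):
        for ph in np.linspace(0,2*np.pi,72):
            c=np.cos(th); pts.append([dx+.022*np.sin(th)*np.cos(ph),.022*np.sin(th)*np.sin(ph),.163-(.026 if c>0 else .031)*c])
    uv=np.array([proj("wrist",s["position"]+T@p) for p in pts]);print(dx,uv.min(0).round(),uv.max(0).round())
E
```

```text
rim [0.49377981 0.33135446 0.06      ]
rim [0.49221223 0.33026027 0.06      ]
TCP [0.48169112 0.22089172 0.40783233]
shift in tool to rim [0.08385145 0.07280743 0.3477554 ]
-0.006 [237. 237.] [327. 336.]Traceback (most recent call last):
  File "<stdin>", line 12, in <module>
  File "h.py", line 14, in proj
    c=arm.get_calibration(cam);K=np.array(c["intrinsics"]);P=np.array(c["pose"])
ValueError: time passes only in moves, steps and waits
```

```bash
python3 -m inch '0.02 0.018 0 0 0.03; 0.05 0.045 0 0 0.03; 0.07 0.062 0 0 0.03; 0.083 0.0725 0 0 0.03; 0.083 0.0725 0.01 0 0.03'
python3 -m inch '0 0 0.03 0 0.03; 0 0 0.06 0 0.03; 0 0 0.09 0 0.03; 0 0 0.11 0 0.03; 0 0 0.12 0 0.03'
python3 - <<'E'
from h import *
print(arm.observe()["position"])
a=[]
for c in("scene","side"):
    im=arm.get_image(c); u,v=proj(c,[.493,.331,.08]).astype(int)
    a.append(cv2.resize(im[max(v-50,0):v+50,u-65:u+65],None,fx=3,fy=3,interpolation=cv2.INTER_CUBIC)); print(c,u,v)
cv2.imwrite("pics/p5.png",np.hstack(a)[...,::-1])
E
```

```text
clock: 7.9
position: [0.4934, 0.3338, 0.3982]
ee_rot: [1.446, 2.788, 0.003]
force: [-0.2, -0.4, -0.8]
width: 0.472
gripper_force: 10.0
clock: 8.4
position: [0.4928, 0.3297, 0.2756]
ee_rot: [-1.452, -2.785, 0.006]
force: [0.4, 0.4, -0.4]
width: 0.47
gripper_force: 10.0
[0.49280101 0.32972979 0.27563677]
scene 212 161
side 231 178
```

View pics/p5.png

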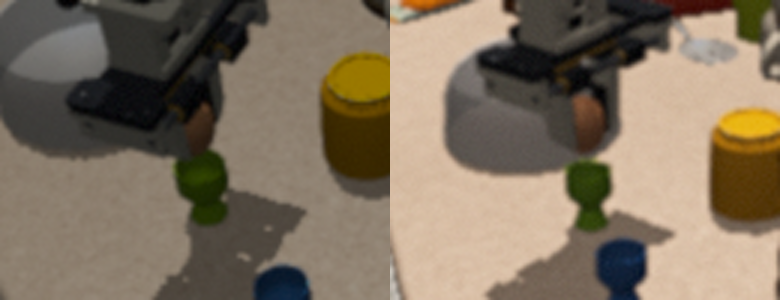

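The egg sits straight above the cup in both views: columns 200 against 202, and 588 against 589. I'll lower it.

```bash
python3 -m inch '0 0.001 0.01 0 0.03; 0 0.001 0.02 0 0.03; 0 0.001 0.028 0 0.03; 0 0.001 0.034 0 0.03; 0 0.001 0.036 0 0.03'
python3 -m inch '0 0 0 0 0.03; 0 0 0 0 0.03'
```

```text
clock: 9.0
position: [0.4937, 0.3329, 0.241]
ee_rot: [-1.449, -2.787, 0.001]
force: [-1.2, 0.4, -0.4]
width: 0.472
gripper_force: 10.0
clock: 9.2
position: [0.494, 0.3331, 0.242]
ee_rot: [1.449, 2.787, 0.001]
force: [-0.0, 0.6, -0.7]
width: 0.471
gripper_force: 10.0
```

```bash
python3 -m inch '-0.0015 -0.001 0.001 0 0.03; -0.0015 -0.001 0.002 0 0.03; -0.0015 -0.001 0.003 0 0.03; -0.0015 -0.001 0.003 0 0.03'
python3 -c "
from h import *
im=[]
for c in('scene','side'):
    i=arm.get_image(c); u,v=proj(c,[.493,.331,.08]).astype(int)
    im.append(cv2.resize(i[max(v-50,0):v+50,u-65:u+65],None,fx=3,fy=3,interpolation=cv2.INTER_CUBIC))
cv2.imwrite('pics/p6.png',np.hstack(im)[...,::-1])"
```

```text
clock: 9.6
position: [0.494, 0.3312, 0.2387]
ee_rot: [-1.449, -2.787, -0.0]
force: [0.3, 0.6, -0.3]
width: 0.47
gripper_force: 10.0
```

View pics/p6.png

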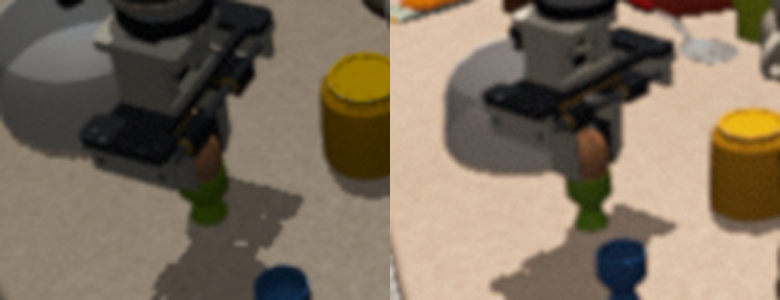

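The egg's lower end is inside the mouth (207/208 in scene, 592/590 in side), so I'll release it and rise.

```bash
python3 -m inch '0 0 0 0 0.047; 0 0 0 0 0.051; 0 0 0 0 0.058; 0 0 0 0 0.07; 0 0 0 0 0.085'
python3 -m inch '0 0 0 0 0.0918; 0 0 -0.01 0 0.0918; 0 0 -0.04 0 0.0918; 0 0 -0.08 0 0.0918; 0 0 -0.12 0 0.0918'
python3 -m inch '-0.02 -0.02 -0.03 0 0.0918; -0.06 -0.045 -0.03 0 0.0918; -0.1 -0.07 -0.03 0 0.0918; -0.13 -0.09 -0.03 0 0.0918; -0.14 -0.1 -0.03 0 0.0918'
python3 look.py w7 hen_egg egg_cup_green
python3 -c "
from h import *
im=[arm.get_image('wrist')[:300,130:430]]
i=arm.get_image('side'); u,v=proj('side',[.493,.331,.08]).astype(int)
im.append(cv2.resize(i[v-50:v+50,u-50:u+50],(300,300),interpolation=cv2.INTER_CUBIC))
cv2.imwrite('pics/p7.png',np.hstack(im)[...,::-1])"
```

```text
clock: 10.2
position: [0.494, 0.3312, 0.2388]
ee_rot: [1.449, 2.787, 0.0]
force: [-0.1, -0.4, 0.2]
width: 0.756
gripper_force: 0.0
clock: 10.7
position: [0.4938, 0.3309, 0.3606]
ee_rot: [1.45, 2.787, -0.001]
force: [0.3, 0.5, 0.3]
width: 0.999
gripper_force: 0.0
clock: 11.2
position: [0.4927, 0.1547, 0.3899]
ee_rot: [1.456, 2.782, 0.0]
force: [0.1, 0.2, 0.8]
width: 1.001
gripper_force: 0.0
place hen_egg [ 32.1 393.3] 0.92 [0.4917 0.3286 0.054 ]
place hen_egg [353.4 173.2] 0.4 [ 0.5008 -0.0754  0.054 ]
look hen_egg [ 23.3 406.6] 0.6
look hen_egg [242.5 377.3] 0.43
place egg_cup_green [ 37.1 380. ] 0.9 [0.4901 0.3396 0.    ]
look egg_cup_green [ 40.4 376.8] 0.75
[0.4924756  0.16083514 0.38896212] [-1.44634472e+00 -2.78868159e+00 -1.45200874e-03] [-0.81  0.29  0.5   1.88 -0.16  1.01  0.37] [[0.817, -0.551, -0.167, 0.448], [0.576, 0.783, 0.235, 0.223], [0.001, -0.288, 0.958, 0.37], [0.0, 0.0, 0.0, 1.0]]
```

View pics/p7.png

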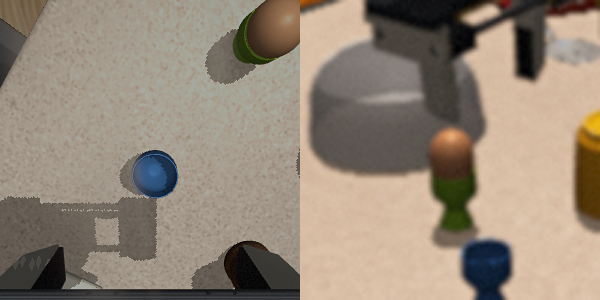

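The hen's egg stands upright in the green cup, seen at the top right of the wrist crop and at (452,160) in the side crop. Next is the rack grip.

```bash
python3 -m inch '-0.03 -0.02 0 -0.12 0.07; -0.075 -0.05 0 -0.26 0.07; -0.12 -0.08 0 -0.4 0.07; -0.16 -0.105 0 -0.54 0.07; -0.207 -0.132 0 -0.66 0.07'
python3 -m inch '0 0 0 -0.14 0.07; 0 0 0 -0.28 0.07; 0 0 0 -0.42 0.07; 0 0 0 -0.56 0.07; 0 0 0 -0.7 0.07'
python3 -m inch '0 0 0 -0.1 0.07; 0 0 0 -0.18 0.07; 0 0 0 -0.21 0.07; 0 0 0 -0.21 0.07'
python3 look.py w8 rack rack_grip small_egg_1 steamer
```

```text
clock: 12.05
position: [0.5019, -0.0604, 0.3887]
ee_rot: [-0.477, -3.105, -0.0]
force: [0.3, 0.2, 1.3]
width: 0.761
gripper_force: 0.0
clock: 12.55
position: [0.5022, -0.0588, 0.3885]
ee_rot: [0.616, -3.08, -0.0]
force: [0.4, 0.3, 0.4]
width: 0.756
gripper_force: 0.0
clock: 12.95
position: [0.5019, -0.0593, 0.3886]
ee_rot: [0.925, -3.002, -0.0]
force: [0.6, 0.5, -0.6]
width: 0.762
gripper_force: 0.0
place rack [180.2 260.4] 0.77 [ 0.505  -0.0838  0.044 ]
look rack [182.4 257.1] 0.64
place rack_grip [175.4 194.3] 0.64 [ 0.5124 -0.1325  0.1275]
place rack_grip [195.4 252.7] 0.58 [ 0.5008 -0.0878  0.1275]
place small_egg_1 [173.2 195.6] 0.78 [ 0.5332 -0.1411  0.052 ]
place small_egg_1 [238.  255.6] 0.73 [ 0.5575 -0.0552  0.052 ]
place small_egg_1 [109.3 262.1] 0.73 [ 0.4463 -0.12    0.052 ]
look small_egg_1 [109.7 261.9] 0.96
look small_egg_1 [250.  252.7] 0.58
look small_egg_1 [176.9 189.3] 0.58
place steamer [167.9 260. ] 0.77 [ 0.5025 -0.0895  0.    ]
look steamer [161.3 271. ] 0.88
[ 0.5016529  -0.05993688  0.38874252] [-9.23746977e-01  3.00266199e+00 -1.58869895e-05] [-0.23  0.26  0.3   1.9  -0.09  1.    2.28] [[-0.562, -0.792, -0.239, 0.437], [0.827, -0.538, -0.161, -0.105], [-0.001, -0.288, 0.958, 0.369], [0.0, 0.0, 0.0, 1.0]]
```

View pics/w8.png

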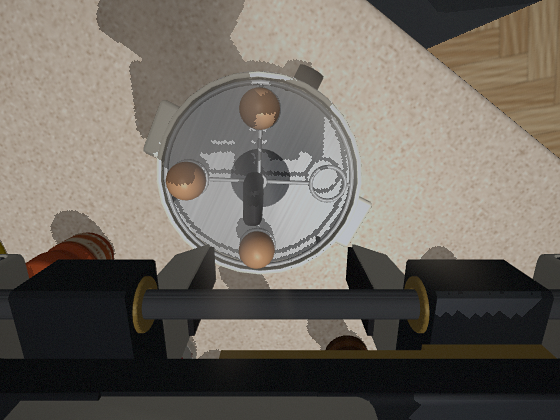

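The grip at (198,253) is long along the tool's x, as wanted. The small eggs at (108,260), (181,186) and (250,256) are standing. I'll centre over the grip and come down partway.

```bash
python3 -m inch '0.005 -0.01 0.01 0 0.07; 0.0133 -0.022 0.025 0 0.07; 0.0133 -0.022 0.04 0 0.07; 0.0133 -0.022 0.04 0 0.07; 0.0133 -0.022 0.04 0 0.07'
python3 look.py w9 rack_grip rack small_egg_1
```

```text
clock: 13.85
position: [0.503, -0.086, 0.3484]
ee_rot: [0.923, -3.002, -0.0]
force: [-0.1, -0.2, 0.1]
width: 0.763
gripper_force: 0.0
place rack_grip [234.5 283.5] 0.7 [ 0.5032 -0.0853  0.1275]
place rack_grip [270.7 279.1] 0.44 [ 0.5268 -0.0728  0.1275]
place rack [200.5 282.4] 0.84 [ 0.5032 -0.0857  0.044 ]
look rack [207.7 287. ] 0.83
place small_egg_1 [269.9 277.4] 0.85 [ 0.56   -0.0525  0.052 ]
place small_egg_1 [199.4 207.4] 0.61 [ 0.5377 -0.142   0.052 ]
place small_egg_1 [129.2 290. ] 0.59 [ 0.4473 -0.1162  0.052 ]
look small_egg_1 [128.3 290.4] 0.72
look small_egg_1 [276.2 278.2] 0.67
look small_egg_1 [205.  205.2] 0.61
[ 0.50317822 -0.08553758  0.34925845] [-9.24497697e-01  3.00139476e+00 -2.87602077e-04] [-0.17  0.31  0.3   1.94 -0.11  0.91  2.35] [[-0.563, -0.791, -0.24, 0.439], [0.827, -0.539, -0.161, -0.131], [-0.001, -0.289, 0.957, 0.33], [0.0, 0.0, 0.0, 1.0]]
```

View pics/w9.png

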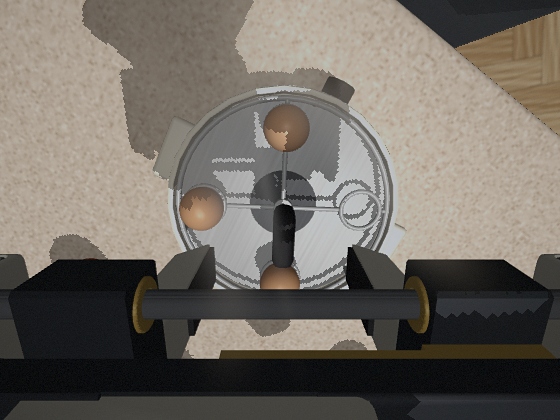

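The grip at (235,284) is centred between the fingers and parallel to the pads. I'll go down and pinch.

```bash
python3 -m inch '0 0.001 0.015 0 0.07; 0 0.001 0.03 0 0.07; 0 0.001 0.045 0 0.07; 0 0.001 0.058 0 0.07; 0 0.001 0.0625 0 0.07'
python3 -m inch '0 0 0 0 0.06; 0 0 0 0 0.045; 0 0 0 0 0.03; 0 0 0 0 0.02; 0 0 0 0 0.014' 15
python3 -m inch '0 0 0 0 0.005; 0 0 0 0 0.005; 0 0 0 0 0.005; 0 0 0 0 0.005' 50
```

```text
clock: 14.65
position: [0.5022, -0.0846, 0.2854]
ee_rot: [0.924, -3.001, -0.001]
force: [-0.2, 0.2, 1.1]
width: 0.763
gripper_force: 0.0
clock: 15.15
position: [0.5025, -0.0848, 0.2866]
ee_rot: [-0.924, 3.002, -0.0]
force: [0.6, -0.1, 0.1]
width: 0.381
gripper_force: 0.0
clock: 15.55
position: [0.5024, -0.0848, 0.2862]
ee_rot: [0.924, -3.002, -0.0]
force: [-0.3, -0.3, 0.8]
width: 0.146
gripper_force: 49.6
```

```bash
python3 -m inch '0 0 -0.001 0 0.005; 0 0 -0.003 0 0.005; 0 0 -0.006 0 0.005; 0 0 -0.01 0 0.005; 0 0 -0.014 0 0.005'
python3 -m inch '0 0 -0.005 0 0.005; 0 0 -0.01 0 0.005; 0 0 -0.015 0 0.005; 0 0 -0.02 0 0.005; 0 0 -0.025 0 0.005'
python3 -m inch '0 0 -0.006 0 0.005; 0 0 -0.012 0 0.005; 0 0 -0.018 0 0.005; 0 0 -0.024 0 0.005; 0 0 -0.03 0 0.005'
python3 -m inch '0 0 -0.006 0 0.005; 0 0 -0.012 0 0.005; 0 0 -0.018 0 0.005; 0 0 -0.024 0 0.005; 0 0 -0.028 0 0.005'
python3 -m inch '0 0 -0.001 0 0.005; 0 0 -0.001 0 0.005; 0 0 -0.001 0 0.005; 0 0 -0.001 0 0.005; 0 0 -0.001 0 0.005'
python3 -c "
from h import *
im=[]
for c in('scene','side'):
    i=arm.get_image(c); u,v=proj(c,[.503,-.085,.14]).astype(int)
    im.append(cv2.resize(i[v-75:v+75,u-75:u+75],(400,400),interpolation=cv2.INTER_CUBIC))
    for n in('rack','small_egg_1'):
        for r in arm.place_of(c,n)[:4]:print(c,n,np.round(r['point'],1),round(r['conf'],2))
cv2.imwrite('pics/p10.png',np.hstack(im)[...,::-1])"
```

```text
clock: 16.05
position: [0.5025, -0.0848, 0.3006]
ee_rot: [-0.924, 3.003, 0.0]
force: [0.6, 0.4, -2.0]
width: 0.149
gripper_force: 49.6
clock: 16.55
position: [0.5024, -0.0848, 0.3257]
ee_rot: [-0.924, 3.002, 0.0]
force: [0.4, 0.8, -2.4]
width: 0.148
gripper_force: 49.6
clock: 17.05
position: [0.5024, -0.0848, 0.3557]
ee_rot: [-0.924, 3.003, 0.0]
force: [-0.9, 0.7, -3.0]
width: 0.146
gripper_force: 49.6
clock: 17.55
position: [0.5025, -0.0849, 0.3839]
ee_rot: [-0.924, 3.002, -0.0]
force: [0.1, -0.4, -3.6]
width: 0.154
gripper_force: 49.6
clock: 18.05
position: [0.5024, -0.0848, 0.384]
ee_rot: [0.924, -3.002, -0.0]
force: [-0.8, 0.2, -3.0]
width: 0.148
gripper_force: 49.6
scene rack [262.8 311.1] 0.91
scene small_egg_1 [290.7 301. ] 0.9
scene small_egg_1 [272.6 345.3] 0.79
side rack [239.1 279.1] 0.72
side small_egg_1 [245.1 304.5] 0.71
side small_egg_1 [219.6 298.6] 0.68
side small_egg_1 [252.1 258. ] 0.57
```

View pics/p10.png

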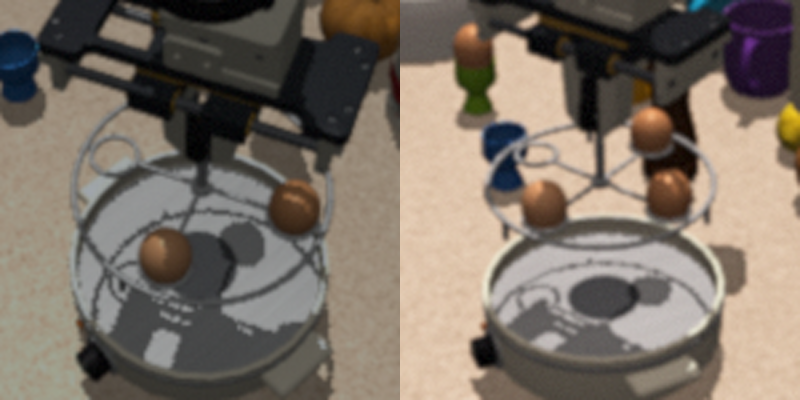

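The rack hangs level about 98 mm up. In the side crop all three small eggs are in their seats at (543,203), (650,130) and (668,192), and the hen's egg stands in the green cup at (475,50).

```bash
python3 -c "
from cell import arm
print(arm.sign_off())"
```

```text
the job is handed in; nothing more can be done
None
```

The hen's egg stands in the green egg cup, and the rack with its three small eggs is held level and still about 10 cm above where it sat, over the steamer. The job is handed in; no verdict came back.

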